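# Release the long battery from its charging cradle

## Robot

A 6-joint arm with a two-finger parallel gripper is mounted at the origin on a cart in front of the work surface, level with it; the furniture and walls round the work are solid. World frame = base frame: x ahead of the robot, y to its left, z up, the work surface at z = 0. Lengths are in m, angles in degrees, forces in N, time in s.
With the tool pointing down it reaches from about 0.375 to 0.9 m from the base axis. Payload 3.1 kg.
Tool frame: the origin (TCP) lies on the centre line of the jaws, within the pads' length; the fingertips stand 14 mm ahead of it and the grasp point (between the pads) lies 5 mm behind it (bot.tips_ahead is the distance from the TCP to the fingertips, in m); z points along the fingers, y is the line along which they close (so a half turn about z gives the same grasp; the last joint's range is limited). The gripper opens to 87 mm and grips with 3 to 60 N. Pads are 19 mm wide; open, the fingers measure 117 mm over their backs; the gripper's body (75 mm by 190 mm) begins 51 mm behind the grasp point.
Start: joints at [56.637, 30.224, 82.088, -0, 67.689, -10.227], TCP at [0.246, 0.575, 0.237] pointing down, gripper open.
Joint ranges: [-176.69, 176.69], [-43.24, 126.21], [12.49, 139.97], [-82, 262], [0, 151.66], [-163.58, 163.58]. Speed limits (degrees/s): [159.86, 159.86, 180, 180, 180, 180].

## Interface

Orientations are given as a 3x3 rotation matrix whose columns are the frame's x, y, z axes.
In Python, from rig import bot gives the robot as it stands.
- The arm moves only by the tool play_rows, never from a script. Its argument "moves" is a list that holds one entry, the list of rows, each a list of 6 numbers: the shift along the tool's x, y, z in mm, then the turn, a rotation vector about the tool's x, y, z in rad. A call has 1 to 5 rows; each row shifts and turns the commanded pose from where the row before left it, along the tool's axes as they then stand; what a row does not reach is not made up. A row lasts 1/10 s, in which the tool goes at most 50 mm and 8.59 degrees, less where a joint would pass 70% of its speed; a pose out of reach is approached as far as the arm can. A call with a gripper value outside its range is refused whole. "fingers" is the opening, from -1 (shut) to 1 (fully open), set as the call begins (left out, the last holds). The fingers move at their own pace and stop on an object; the grip force is fixed at half the most. Time passes only in rows, so rows that do not move let the fingers close. It gives the time, the measured TCP pose, the force, the opening and the grip force at its end, in the units of the state.
- bot.read_state(): the state, without advancing time (a new reading comes with each control period).
- bot.capture(name): name is "side" or "top"; returns a dict with "image" (384x512x3 uint8, blue, green, red), "fx", "fy", "cx", "cy" (pixels), "R" (3x3) and "t" (3): a world point X has camera coordinates R X + t. Camera axes: x right, y down, z forward; pixel columns grow to the right and rows downward; lengths in m; the calibration is good to about 2 mm. A picture is of the moment at which its call begins. There is no depth.
- bot.hand_in(): hands the job in; it is judged then, once.
Trained networks look in a picture, given as the dict that the camera call returned (one of the last four; its "shot" number tells which), for a name from the list of things; names that differ only in an ending like _2 or _b are one class to them, and where a whole thing is asked for, a point or a joint stands for the part that bears it (a point fixed in the world has none). Each returns a list of dicts, best first, with "confidence" (0 to 1); they miss things now and then, are a little off and sometimes report something else, mostly with a low value. They report only what shows in the picture. A call takes as long as a camera call. They do not tell look-alikes from the thing itself.
- bot.search_frame(picture, query): "centre" ([column, row] in pixels, amid what is visible of it).
- bot.silhouettes(picture, query): "pixels" (384x512 bool, what is visible of it) and "centre" ([column, row] in pixels, amid what is visible of it).
- bot.pinpoint(picture, query): "centre" ([column, row] in pixels: a listed point, or the origin of a listed thing).
The state is a dict: "time_s": time; "joint_positions": joint angles; "qvel": joint speeds; "tau": joint torques, N m; "position": TCP position; "tcp_rot": TCP orientation; "force": force on the tool from outside, world axes, zero at the start; "moment": the same for the moment, N m; "opening": opening from 0.0 (shut) to 1.0 (fully open); "grasp_force": force on a finger pad.
Only numpy, scipy, OpenCV 4.12 (cv2) and the standard library are available. Lean on these libraries where they do the work, as an engineer would, in place of code of your own. Each camera call takes 0.05 s, during which the arm holds its last target. There are 200 camera calls.

## Task

Two push-to-release batteries stand in charging cradles on the worktop. Take out the longer one: push it down into its cradle until the latch lets go, let it spring up, pull it out and stand it upright in the steel tray. Leave the shorter battery latched in its cradle.

Things in the scene. Friction and masses are not known exactly. Their poses are not given: they have to be found in the camera images.
- long_battery_center (a point): Centre of the battery to take out: grey upright block 30 (its x) x 56 (its y) x 73 mm high, 0.1-0.21 kg, flat top. Latched, its top is 12 mm above the cradle's rim. Pushed down 7 mm or more (4 to 9 N; hard stop at 10 mm) it unlatches; let go, it rises by spring in about 0.3 s to 32 mm above the rim, then lifts straight out (41 mm inside, 1 mm play). Grasp across its x, above the rim.
- long_cradle: White charging cradle of the long battery, fixed to the worktop, rim 88 mm high. Origin: on the worktop under the middle of the battery; z up, axes parallel to the battery's. Housing: y = -37 to +51 mm (latch hidden at the +y end), x = +-26 mm; foot plate 6 mm wider all round. Battery centre latched at z = 63.5 mm, sprung up at 83.5 mm.
- short_battery_center (a point): Centre of the other battery, which stays: same look, width (30 mm), height (73 mm) and latch, but only 32 mm long (its y), in an equally shorter cradle. Which cradle stands left or right varies.
- tray: Low stainless steel tray with open top, fixed to the worktop, 160 mm (x) by 110 mm (y), rim 24 mm high, walls and floor 3 mm thick. Origin: centre of its underside, on the worktop; z up.
Things that resemble listed ones, but are neither listed nor needed, are in the scene too. What is shaped like the part that bears long_battery_center but blue is not meant.

How it is judged (in metres and radians):
On the way, in this order (a step that is already met when the one before it is completed fails the run):
1. the long battery is pushed down in its cradle by more than 4 mm (z of long_battery_center in the frame of long_cradle below 0.0595 m).
2. it has come up at least 12 mm above its latched height (z of long_battery_center in the frame of long_cradle above 0.0755 m), for 0.1 s.
At the end, for the whole second after the job is handed in: The long battery stands upright (within 10 degrees) on the floor of the tray, anywhere inside its walls; the short battery is still latched in its cradle (within 12 mm of its start) (x of long_battery_center in the frame of tray between -0.072 and 0.072 m and y of long_battery_center in the frame of tray between -0.047 and 0.047 m and z of long_battery_center in the frame of tray between 0.032 and 0.048 m and angle between long_battery_center's own z axis and vertical below 0.17 rad and distance of short_battery_center from where it was at the start of the episode below 0.012 m); the robot touches nothing.
It fails at once if the short battery is released or knocked out (distance of short_battery_center from where it was at the start of the episode above 0.012 m).
It also fails if it takes over 51 s, if anything falls off the work surface, if the arm or the gripper's body presses on something with over 40 N, if the wrist force passes 120 N, or if a joint passes its speed limit or range.

## Working session

There is one attempt and no reset: what is moved stays moved. The work goes in short steps, Python scripts to look and compute and a tool call to move; the robot and the scene stay as the last step left them, time stands still between calls to the robot, and variables do not carry over. Pictures are saved under pics/ and viewed, at most 10 in all, crops included, and the job is handed in when it is done.

Besides the shell and the picture viewer there is one more tool, called after "Request:" as a command line: name --argument value ..., lists and objects as JSON in quotes. play_rows: Moves the arm, as the interface text tells. Its arguments: {"type":"object","properties":{"moves":{"type":"array","items":{"type":"array","items":{"type":"array","items":{"type":"number"}}}},"fingers":{"type":"number"}},"required":["moves"]}

```bash
mkdir -p pics; cat > h.py <<'E'
import numpy as np, cv2
from rig import bot
def ray(p,uv):
    d=np.array([(uv[0]-p["cx"])/p["fx"],(uv[1]-p["cy"])/p["fy"],1.])
    R=np.array(p["R"]);return -R.T@np.array(p["t"]),R.T@d
def atz(p,uv,z):
    o,d=ray(p,uv);return o+d*(z-o[2])/d[2]
def proj(p,X):
    c=np.array(p["R"])@np.array(X)+np.array(p["t"]);return [p["fx"]*c[0]/c[2]+p["cx"],p["fy"]*c[1]/c[2]+p["cy"]]
E
python3 - <<'E'
from h import *
np.set_printoptions(precision=4,suppress=True)
zs={"long_battery_center":.0635,"short_battery_center":.0635,"long_cradle":0,"tray":0}
ims=[]
for n in("side","top"):
    p=bot.capture(n);ims.append(p["image"]);cv2.imwrite(f"pics/{n}0.png",p["image"])
    print(n,"cam",ray(p,(256,192)))
    for q,z in zs.items():
        for d in bot.pinpoint(p,q):print(q,np.array(d["centre"]),round(d["confidence"],2),atz(p,d["centre"],z))
E
```

```text
side cam (array([ 0.3657, -0.8631,  0.6118]), array([ 0.1082,  0.7654, -0.6344]))
long_battery_center [218.5 160.2] 0.74 [ 0.3759 -0.0492  0.0635]
long_battery_center [263.8 157.2] 0.72 [ 0.5025 -0.0525  0.0635]
short_battery_center [282.6 193.4] 0.43 [ 0.523  -0.2162  0.0635]
long_cradle [263.4 174.9] 0.78 [ 0.5026 -0.05    0.    ]
tray [285.  277.5] 0.57 [ 0.4907 -0.4169 -0.    ]
top cam (array([ 0.3619, -0.2202,  0.9836]), array([ 0.1243, -0.0207, -0.9923]))
long_battery_center [148.1 235.4] 0.77 [ 0.3852 -0.0192  0.0635]
long_battery_center [163.3 176.6] 0.66 [ 0.5073 -0.0466  0.0635]
short_battery_center [241.1 170. ] 0.82 [ 0.523  -0.208   0.0635]
long_cradle [164.3 183. ] 0.93 [ 0.503  -0.0373  0.    ]
tray [337.7 190.9] 0.85 [ 0.4897 -0.4222  0.    ]
```

View pics/side0.png

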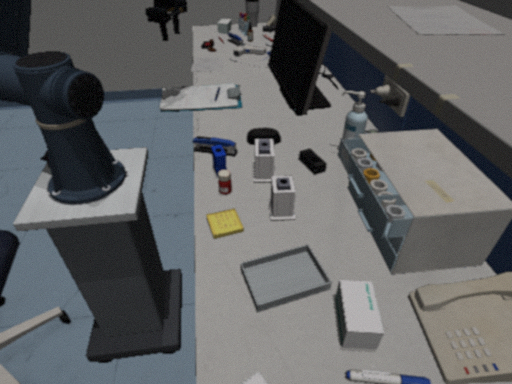

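View pics/top0.png

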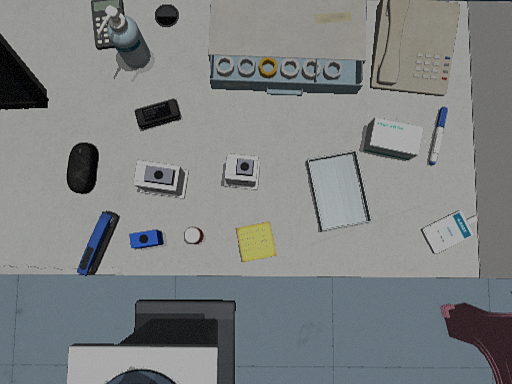

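The side view shows two cradles at (263,160) and (283,195), with the tray at (285,277). In the top view the long battery is at (160,175), the short one at (244,167), the tray at (338,191), and the blue look-alike at (147,238), which I'll ignore. Next I need the yaw.

```bash
python3 - <<'E'
from h import *
np.set_printoptions(precision=4,suppress=True)
p=bot.capture("top");I=p["image"]
def rect(m,z,name):
    c,_=cv2.findContours(m.astype(np.uint8),cv2.RETR_EXTERNAL,cv2.CHAIN_APPROX_NONE);c=max(c,key=cv2.contourArea)
    w=np.array([atz(p,u[0],z)[:2] for u in c],np.float32)*1000
    print(name,z,cv2.minAreaRect(w))
for q,z in(("long_battery_center",.1),("long_cradle",.088),("long_cradle",.0),("short_battery_center",.1),("tray",.024)):
    for d in bot.silhouettes(p,q):
        print(round(d["confidence"],2),d["centre"],d["pixels"].sum());rect(d["pixels"],z,q)
c=cv2.resize(I[145:210,120:275],None,fx=5,fy=5,interpolation=cv2.INTER_CUBIC)
cv2.imwrite("pics/z1.png",c)
p=bot.capture("side")
c=cv2.resize(p["image"][120:230,225:315],None,fx=5,fy=5,interpolation=cv2.INTER_CUBIC);cv2.imwrite("pics/z2.png",c)
E
```

```text
0.9 [145.8, 235.2] 510
long_battery_center 0.1 ((378.577880859375, -23.654815673828125), (31.695171356201172, 63.56315994262695), 10.048929214477539)
0.77 [159.3, 173.9] 464
long_battery_center 0.1 ((504.6241149902344, -45.038265228271484), (59.214595794677734, 32.40034866333008), 81.09960174560547)
0.63 [162.1, 184.0] 1110
long_cradle 0.088 ((499.1200256347656, -45.55317687988281), (106.58052825927734, 66.62236022949219), 81.47013092041016)
0.63 [162.1, 184.0] 1110
long_cradle 0.0 ((512.6010131835938, -28.39495086669922), (117.0534896850586, 73.1688461303711), 81.4700927734375)
0.8 [244.0, 164.4] 250
short_battery_center 0.1 ((523.6489868164062, -214.83218383789062), (31.862213134765625, 32.520565032958984), 85.12977600097656)
0.59 [340.4, 190.5] 3910
short_battery_center 0.1 ((479.1968078613281, -401.7738037109375), (149.1867218017578, 107.74345397949219), 11.126769065856934)
0.85 [338.8, 187.9] 3932
tray 0.024 ((489.1708984375, -418.5692138671875), (163.82513427734375, 116.79486083984375), 11.03084945678711)
```

View pics/z1.png

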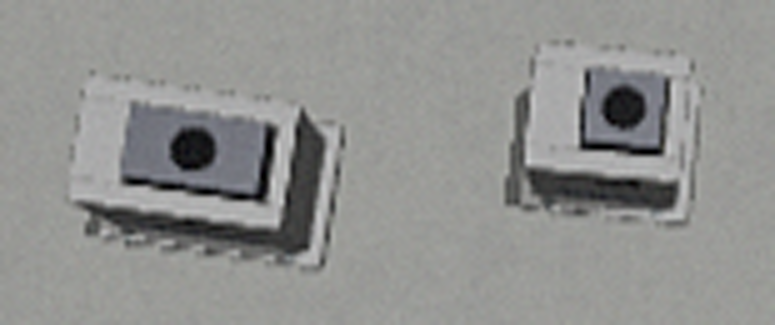

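The cradle's long (latch) end points to world +y, so the battery's yaw is about -8.7°. Next: refine the positions by triangulation, check clearance to the monitor, and plan the approach.

```bash
cat >> h.py <<'E'
def tri(p1,u1,p2,u2):
    o1,d1=ray(p1,u1);o2,d2=ray(p2,u2)
    s=np.linalg.lstsq(np.c_[d1,-d2],o2-o1,rcond=None)[0]
    a,b=o1+s[0]*d1,o2+s[1]*d2;return (a+b)/2,np.linalg.norm(a-b)
from scipy.spatial.transform import Rotation as Ro
def togo(X,yaw):
    "tool down, tool y along battery x (yaw deg); print shift in tool axes mm, and turn"
    s=bot.read_state();R=np.array(s["tcp_rot"]);P=np.array(s["position"])
    b=[]
    for k in(1,-1):
        y=k*np.array([np.cos(np.radians(yaw)),np.sin(np.radians(yaw)),0]);z=np.array([0,0,-1.]);T=np.c_[np.cross(y,z),y,z]
        b.append(Ro.from_matrix(R.T@T).as_rotvec())
    print("t",s["time_s"],"P",P,"j6",s["joint_positions"][5],"shift",R.T@(np.array(X)-P)*1000,"turns rad",b)
E
python3 - <<'E'
from h import *
np.set_printoptions(precision=4,suppress=True)
t=bot.capture("top");s=bot.capture("side")
for n,a,b in(("mon",(47,105),(293,110)),("longC",(163.3,176.6),(263.8,157.2)),("long_cr",(164.3,183),(263.4,174.9)),("short",(241.1,170),(282.6,193.4)),("tray",(337.7,190.9),(285,277.5))):print(n,tri(t,a,s,b))
print("btop", atz(t,(120+193/5,145+148/5),.1), atz(t,(120+625/5,145+106/5),.1))
print("mon",[atz(t,(47,105),z) for z in(0,.15,.3)],[atz(t,(0,37),z) for z in (.15,.3,.4)])
print(np.array(bot.read_state()["tcp_rot"]))
togo([.504,-.046,.237],-8.7)
E
```

```text
mon (array([0.647 , 0.1967, 0.0764]), np.float64(0.011079009429866856))
longC (array([ 0.5058, -0.0457,  0.0591]), np.float64(0.00430496228155754))
long_cr (array([ 0.5048, -0.0352, -0.0111]), np.float64(0.0004621150996423242))
short (array([ 0.5247, -0.2079,  0.0565]), np.float64(0.000754066877474008))
tray (array([ 0.4892, -0.421 ,  0.0056]), np.float64(0.0005952282205578337))
btop [ 0.5054 -0.044   0.1   ] [ 0.5244 -0.2162  0.1   ]
mon [array([0.6773, 0.2318, 0.    ]), array([0.6292, 0.1629, 0.15  ]), array([0.5811, 0.0939, 0.3   ])] [array([0.7635, 0.2613, 0.15  ]), array([0.6913, 0.1747, 0.3   ]), array([0.6431, 0.1169, 0.4   ])]
[[-0.9196  0.3929  0.    ]
 [ 0.3929  0.9196  0.    ]
 [ 0.      0.     -1.    ]]
t 0.95 P [0.2455 0.5747 0.2366] j6 -10.228320469310889 shift [-481.5724 -469.2736   -0.4547] turns rad [array([ 0.    , -0.    ,  1.3189]), array([ 0.    ,  0.    , -1.8227])]
```

Request:
play_rows --moves '[[[0,0,0,0,0,0.1465],[0,0,0,0,0,0.1465],[0,0,0,0,0,0.1465],[0,0,0,0,0,0.1465],[0,0,0,0,0,0.1465]]]' --fingers -1

```text
time_s: 1.45
position: [0.2455, 0.5747, 0.2366]
tcp_rot: [[-0.415, 0.91, -0.0], [0.91, 0.415, -0.0], [-0.0, -0.0, -1.0]]
force: [0.3, -0.2, 0.0]
opening: 0.63
grasp_force: 0.0
```

Request:
play_rows --moves '[[[0,0,0,0,0,0.1465],[0,0,0,0,0,0.1465],[0,0,0,0,0,0.1465],[0,0,0,0,0,0.1465],[0,0,0,0,0,0]]]'

```text
time_s: 1.95
position: [0.2455, 0.5747, 0.2366]
tcp_rot: [[0.151, 0.989, 0.0], [0.989, -0.151, 0.0], [0.0, 0.0, -1.0]]
force: [-0.1, -0.9, -0.8]
opening: 0.173
grasp_force: 0.0
```

```bash
python3 - <<'E'
from h import *
np.set_printoptions(precision=4,suppress=True)
togo([.505,-.045,.18],-8.7)
E
```

```text
t 1.95 P [0.2455 0.5747 0.2366] j6 65.3028691632291 shift [-573.5821  349.8737   56.5541] turns rad [array([ 0.    , -0.    ,  0.0006]), array([ 0.   ,  0.   , -3.141])]
```

Request:
play_rows --moves '[[[-38,23,0,0,0,0],[-38,23,0,0,0,0],[-38,23,0,0,0,0],[-38,23,0,0,0,0],[-38,23,0,0,0,0]]]'

```text
time_s: 2.45
position: [0.331, 0.3681, 0.2368]
tcp_rot: [[0.147, 0.989, 0.001], [0.989, -0.147, 0.0], [0.0, 0.001, -1.0]]
force: [0.6, -0.4, 0.2]
opening: 0.01
grasp_force: 0.0
```

Request:
play_rows --moves '[[[-38,23,0,0,0,0],[-38,23,0,0,0,0],[-38,23,0,0,0,0],[-38,23,0,0,0,0],[-38,23,0,0,0,0]]]'

```text
time_s: 2.95
position: [0.4162, 0.1627, 0.2369]
tcp_rot: [[0.147, 0.989, 0.001], [0.989, -0.147, 0.0], [0.0, 0.001, -1.0]]
force: [0.1, 0.6, -0.3]
opening: 0.005
grasp_force: 0.0
```

Request:
play_rows --moves '[[[-38,23,10,0,0,0],[-38,23,15,0,0,0],[-38,23,15,0,0,0],[-38,24,16,0,0,0],[-41,24,24,0,0,0]]]'

```text
time_s: 3.45
position: [0.5027, -0.0436, 0.1583]
tcp_rot: [[0.148, 0.989, 0.003], [0.989, -0.148, -0.001], [-0.0, 0.003, -1.0]]
force: [1.7, 0.3, 1.2]
opening: 0.0
grasp_force: 0.0
```

Request:
play_rows --moves '[[[0,0,0,0,0,0],[0,0,0,0,0,0]]]'

```text
time_s: 3.65
position: [0.5008, -0.0422, 0.1574]
tcp_rot: [[0.151, 0.989, -0.002], [0.989, -0.151, 0.001], [0.001, -0.002, -1.0]]
force: [0.1, 0.9, 0.0]
opening: 0.003
grasp_force: 0.0
```

```bash
python3 - <<'E'
from h import *
np.set_printoptions(precision=4,suppress=True)
s=bot.capture("side");t=bot.capture("top")
togo([.505,-.045,.124],-8.7)
P=np.array(bot.read_state()["position"])
print("tip px side",proj(s,P-[0,0,.014]),"top",proj(t,P-[0,0,.014]))
a=cv2.resize(s["image"][100:210,210:310],None,fx=4,fy=4,interpolation=cv2.INTER_CUBIC)
b=cv2.resize(t["image"][120:230,105:205],None,fx=4,fy=4,interpolation=cv2.INTER_CUBIC)
cv2.imwrite("pics/z3.png",np.hstack([a,b]))
E
```

```text
t 3.75 P [ 0.5004 -0.0405  0.1583] j6 -8.858056521374351 shift [-3.7322  5.2372 34.2499] turns rad [array([-0.0007, -0.0004,  0.0023]), array([ 0.0006, -0.0011, -3.1393])]
tip px side [np.float64(262.72616387770665), np.float64(129.59087829804895)] top [np.float64(152.1506772129416), np.float64(173.39919018615402)]
```

View pics/z3.png

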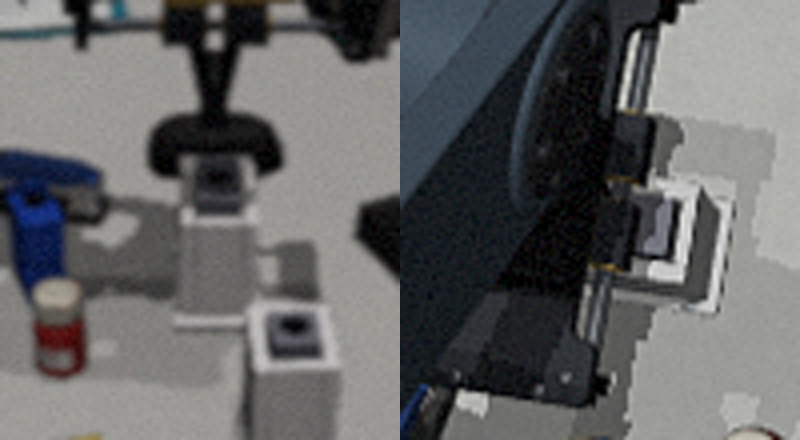

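Left half: the closed fingers (about (263,130) in the full image) hang straight above the battery top at (264,145). The right half agrees. I'll correct by a few mm and descend.

Request:
play_rows --moves '[[[-2,2,12,0,0,0],[-2,3,12,0,0,0],[0,0,10,0,0,0],[0,0,5,0,0,0],[0,0,0,0,0,0]]]'

```text
time_s: 4.25
position: [0.5045, -0.0456, 0.1178]
tcp_rot: [[0.15, 0.989, -0.003], [0.989, -0.15, 0.001], [0.0, -0.003, -1.0]]
force: [0.3, -0.8, -0.2]
opening: 0.008
grasp_force: 0.0
```

Request:
play_rows --moves '[[[0,0,3,0,0,0],[0,0,3,0,0,0],[0,0,2,0,0,0],[0,0,2,0,0,0],[0,0,0,0,0,0]]]'

```text
time_s: 4.75
position: [0.5057, -0.0464, 0.1096]
tcp_rot: [[0.151, 0.989, 0.001], [0.989, -0.151, -0.001], [-0.0, 0.001, -1.0]]
force: [-0.9, 0.4, 5.1]
opening: 0.003
grasp_force: 2.6
```

Request:
play_rows --moves '[[[0,0,2,0,0,0],[0,0,2,0,0,0],[0,0,1,0,0,0],[0,0,0,0,0,0],[0,0,0,0,0,0]]]'

```text
time_s: 5.25
position: [0.5057, -0.0463, 0.1048]
tcp_rot: [[0.151, 0.989, 0.001], [0.989, -0.151, -0.001], [-0.0, 0.001, -1.0]]
force: [-0.8, -0.3, 4.5]
opening: 0.009
grasp_force: 2.5
```

Request:
play_rows --moves '[[[0,0,-15,0,0,0],[0,0,-20,0,0,0],[0,0,-20,0,0,0],[0,0,-15,0,0,0],[0,0,0,0,0,0]]]' --fingers -1

```text
time_s: 5.75
position: [0.5068, -0.0465, 0.1759]
tcp_rot: [[0.151, 0.989, 0.005], [0.989, -0.151, -0.001], [-0.001, 0.005, -1.0]]
force: [0.1, -0.9, -0.4]
opening: 0.0
grasp_force: 0.0
```

Request:
play_rows --moves '[[[0,0,0,0,0,0],[0,0,0,0,0,0],[0,0,0,0,0,0],[0,0,0,0,0,0]]]' --fingers 1

```text
time_s: 6.15
position: [0.5049, -0.046, 0.1732]
tcp_rot: [[0.151, 0.989, -0.002], [0.989, -0.151, 0.001], [0.0, -0.002, -1.0]]
force: [-0.4, -0.3, 0.2]
opening: 0.285
grasp_force: 0.0
```

```bash
python3 - <<'E'
from h import *
np.set_printoptions(precision=4,suppress=True)
s=bot.capture("side")
togo([.505,-.045,.120],-8.7)
for z in(.1,.12):print(z,proj(s,[.505,-.045,z]))
for d in bot.pinpoint(s,"long_battery_center"):
  o,r=ray(s,d["centre"]);k=(-.0455-o[1])/r[1];print(d,o+k*r)
a=cv2.resize(s["image"][80:210,210:310],None,fx=4,fy=4,interpolation=cv2.INTER_CUBIC)
cv2.imwrite("pics/z4.png",a)
E
```

```text
t 6.2 P [ 0.505  -0.046   0.1734] j6 -9.168785829091956 shift [ 0.9989 -0.1223 53.3722] turns rad [array([-0.0013, -0.0002,  0.0003]), array([ 0.0003, -0.002 , -3.1413])]
0.1 [np.float64(264.44800425170365), np.float64(144.53147927584496)]
0.12 [np.float64(264.5541368917275), np.float64(138.1998712809088)]
{'centre': [262.4, 151.0], 'confidence': 0.78} [ 0.4994 -0.0455  0.0798]
{'centre': [220.9, 159.2], 'confidence': 0.72} [ 0.3828 -0.0455  0.0637]
```

View pics/z4.png

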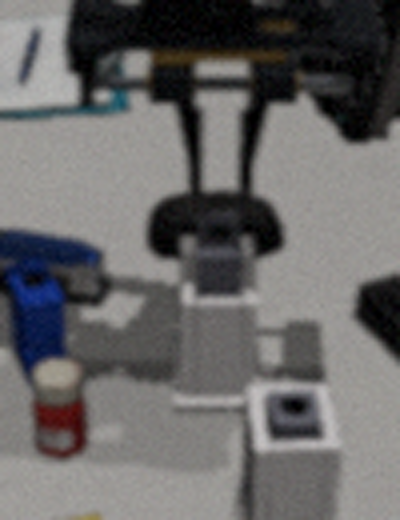

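The battery has sprung up: its top is now at about (264,138) and the network puts its centre at z≈0.080. I'll descend with the fingers open and grasp above the rim.

Request:
play_rows --moves '[[[0,0,0,0,0,0],[0,0,0,0,0,0],[0,0,0,0,0,0],[0,0,0,0,0,0],[0,0,0,0,0,0]]]'

```text
time_s: 6.75
position: [0.5054, -0.0461, 0.174]
tcp_rot: [[0.151, 0.989, 0.0], [0.989, -0.151, -0.0], [-0.0, 0.0, -1.0]]
force: [0.4, 0.1, -0.1]
opening: 0.834
grasp_force: 0.0
```

Request:
play_rows --moves '[[[0,0,15,0,0,0],[0,0,20,0,0,0],[0,0,17,0,0,0],[0,0,10,0,0,0],[0,0,3,0,0,0]]]'

```text
time_s: 7.25
position: [0.5048, -0.046, 0.108]
tcp_rot: [[0.151, 0.989, -0.002], [0.989, -0.151, 0.001], [0.0, -0.002, -1.0]]
force: [0.1, -0.2, -0.3]
opening: 0.999
grasp_force: 0.0
```

Request:
play_rows --moves '[[[0,0,0,0,0,0],[0,0,0,0,0,0],[0,0,0,0,0,0],[0,0,0,0,0,0]]]'

```text
time_s: 7.65
position: [0.5058, -0.0462, 0.1096]
tcp_rot: [[0.151, 0.989, 0.001], [0.989, -0.151, -0.0], [-0.0, 0.001, -1.0]]
force: [1.4, 0.5, 0.1]
opening: 1.001
grasp_force: 0.0
```

Request:
play_rows --moves '[[[0,0,3,0,0,0],[0,0,0,0,0,0],[0,0,0,0,0,0],[0,0,0,0,0,0],[0,0,0,0,0,0]]]' --fingers -1

```text
time_s: 8.15
position: [0.5054, -0.0461, 0.106]
tcp_rot: [[0.151, 0.989, -0.0], [0.989, -0.151, 0.0], [0.0, -0.0, -1.0]]
force: [0.0, 0.6, 0.1]
opening: 0.629
grasp_force: 0.0
```

Request:
play_rows --moves '[[[0,0,0,0,0,0],[0,0,0,0,0,0],[0,0,0,0,0,0],[0,0,0,0,0,0],[0,0,0,0,0,0]]]'

```text
time_s: 8.65
position: [0.5053, -0.0461, 0.106]
tcp_rot: [[0.151, 0.989, -0.0], [0.989, -0.151, 0.0], [0.0, -0.0, -1.0]]
force: [-0.5, -0.1, -0.2]
opening: 0.343
grasp_force: 29.9
```

Request:
play_rows --moves '[[[0,0,-5,0,0,0],[0,0,-10,0,0,0],[0,0,-10,0,0,0],[0,0,-10,0,0,0],[0,0,-10,0,0,0]]]'

```text
time_s: 9.15
position: [0.5055, -0.0461, 0.1522]
tcp_rot: [[0.151, 0.989, 0.001], [0.989, -0.151, -0.0], [-0.0, 0.001, -1.0]]
force: [0.1, 0.0, -1.0]
opening: 0.345
grasp_force: 29.9
```

Request:
play_rows --moves '[[[0,0,-20,0,0,0],[0,0,-20,0,0,0],[0,0,-20,0,0,0],[0,0,-10,0,0,0],[0,0,0,0,0,0]]]'

```text
time_s: 9.65
position: [0.5064, -0.0464, 0.2228]
tcp_rot: [[0.151, 0.989, 0.004], [0.989, -0.151, -0.001], [-0.001, 0.004, -1.0]]
force: [-0.5, -0.6, -0.9]
opening: 0.344
grasp_force: 29.9
```

```bash
python3 - <<'E'
from h import *
np.set_printoptions(precision=4,suppress=True)
s=bot.capture("side")
togo([.489,-.4205,.22],-8.7)
P=np.array(bot.read_state()["position"]); print("expected",proj(s,P-[0,0,.023]))
for q in("long_battery_center","short_battery_center"):
  for d in bot.pinpoint(s,q):print(q,d)
cv2.imwrite("pics/s5.png",s["image"])
E
```

```text
t 9.7 P [ 0.5056 -0.0462  0.2217] j6 -9.168140925312425 shift [-372.5555   40.0887    1.8451] turns rad [array([0.0017, 0.0003, 0.0004]), array([-0.0004,  0.0027, -3.1412])]
expected [np.float64(265.2942196192915), np.float64(111.73856157298864)]
long_battery_center {'centre': [217.5, 158.3], 'confidence': 0.79}
long_battery_center {'centre': [265.8, 110.0], 'confidence': 0.67}
short_battery_center {'centre': [283.7, 193.9], 'confidence': 0.53}
```

View pics/s5.png

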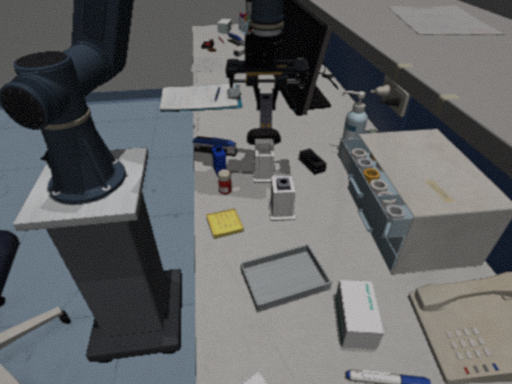

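The long battery is in the gripper at (266,112), its cradle is empty, and the short battery is still at (284,194). I'll carry it to the tray at (285,277).

Request:
play_rows --moves '[[[-25,3,0,0,0,0],[-38,4,0,0,0,0],[-38,4,0,0,0,0],[-38,4,0,0,0,0],[-38,4,0,0,0,0]]]'

```text
time_s: 10.3
position: [0.4966, -0.2249, 0.2196]
tcp_rot: [[0.151, 0.989, -0.002], [0.989, -0.151, 0.002], [0.001, -0.002, -1.0]]
force: [1.6, 0.1, -0.9]
opening: 0.338
grasp_force: 29.9
```

Request:
play_rows --moves '[[[-38,4,0,0,0,0],[-38,4,0,0,0,0],[-38,4,0,0,0,0],[-38,4,0,0,0,0],[-38,4,0,0,0,0]]]'

```text
time_s: 10.8
position: [0.4876, -0.4157, 0.2191]
tcp_rot: [[0.151, 0.988, -0.002], [0.988, -0.151, 0.003], [0.002, -0.002, -1.0]]
force: [-0.1, -0.0, -1.4]
opening: 0.341
grasp_force: 29.9
```

Request:
play_rows --moves '[[[-6,1,0,0,0,0],[0,0,0,0,0,0],[0,0,0,0,0,0]]]'

```text
time_s: 11.1
position: [0.488, -0.4192, 0.2197]
tcp_rot: [[0.151, 0.989, -0.002], [0.989, -0.151, 0.003], [0.003, -0.002, -1.0]]
force: [0.4, -0.1, -1.0]
opening: 0.342
grasp_force: 29.9
```

```bash
python3 - <<'E'
from h import *
np.set_printoptions(precision=4,suppress=True)
t=bot.capture("top");s=bot.capture("side")
togo([.489,-.4205,.064],-8.7)
for n,p,z in(("top",t,0),("side",s,0)):
  for d in bot.pinpoint(p,"tray"):print(n,d,atz(p,d["centre"],z))
E
```

```text
t 11.2 P [ 0.4885 -0.4189  0.2204] j6 -41.960633564657336 shift [ -1.8484   0.9317 156.4117] turns rad [array([-0.0015, -0.0019,  0.0018]), array([ 0.0029, -0.0024, -3.1398])]
side {'centre': [284.0, 279.5], 'confidence': 0.86} [ 0.4875 -0.4217 -0.    ]
```

Request:
play_rows --moves '[[[0,0,20,0,0,0],[0,0,35,0,0,0],[0,0,35,0,0,0],[0,0,30,0,0,0],[0,0,20,0,0,0]]]'

```text
time_s: 11.8
position: [0.4881, -0.419, 0.079]
tcp_rot: [[0.15, 0.989, -0.002], [0.989, -0.15, 0.002], [0.002, -0.002, -1.0]]
force: [-0.8, 0.0, -0.4]
opening: 0.344
grasp_force: 29.9
```

Request:
play_rows --moves '[[[0,0,8,0,0,0],[0,0,4,0,0,0],[0,0,2,0,0,0],[0,0,1,0,0,0],[0,0,0,0,0,0]]]'

```text
time_s: 12.3
position: [0.4891, -0.4213, 0.0671]
tcp_rot: [[0.151, 0.989, 0.001], [0.989, -0.151, -0.002], [-0.001, 0.001, -1.0]]
force: [0.8, -0.9, -0.5]
opening: 0.341
grasp_force: 29.9
```

Request:
play_rows --moves '[[[0,0,1,0,0,0],[0,0,0,0,0,0],[0,0,0,0,0,0]]]'

```text
time_s: 12.6
position: [0.4886, -0.421, 0.0653]
tcp_rot: [[0.151, 0.989, 0.0], [0.989, -0.151, -0.0], [-0.0, 0.0, -1.0]]
force: [-0.5, -1.0, -0.2]
opening: 0.342
grasp_force: 29.9
```

Request:
play_rows --moves '[[[0,0,1,0,0,0],[0,0,1,0,0,0],[0,0,0,0,0,0],[0,0,0,0,0,0]]]'

```text
time_s: 13.0
position: [0.4885, -0.4208, 0.0629]
tcp_rot: [[0.151, 0.989, -0.0], [0.989, -0.151, 0.0], [0.0, -0.0, -1.0]]
force: [-0.3, 1.1, -1.8]
opening: 0.338
grasp_force: 29.9
```

Request:
play_rows --moves '[[[0,0,0.5,0,0,0],[0,0,0.5,0,0,0],[0,0,0,0,0,0],[0,0,0,0,0,0]]]'

```text
time_s: 13.4
position: [0.4886, -0.4209, 0.062]
tcp_rot: [[0.151, 0.989, 0.0], [0.989, -0.151, -0.0], [-0.0, 0.0, -1.0]]
force: [1.2, -0.7, -1.4]
opening: 0.346
grasp_force: 29.9
```

Request:
play_rows --moves '[[[0,0,0.5,0,0,0],[0,0,0,0,0,0],[0,0,0,0,0,0]]]'

```text
time_s: 13.7
position: [0.4886, -0.421, 0.062]
tcp_rot: [[0.151, 0.989, 0.0], [0.989, -0.151, -0.0], [-0.0, 0.0, -1.0]]
force: [-1.1, 0.2, 4.3]
opening: 0.343
grasp_force: 29.9
```

Request:
play_rows --moves '[[[0,0,0.5,0,0,0],[0,0,0,0,0,0],[0,0,0,0,0,0]]]'

```text
time_s: 14.0
position: [0.4886, -0.4209, 0.062]
tcp_rot: [[0.151, 0.989, 0.0], [0.989, -0.151, -0.0], [-0.0, 0.0, -1.0]]
force: [-1.8, 1.7, 6.7]
opening: 0.34
grasp_force: 29.9
```

The battery touches the floor at the expected height, so I'll release it and retreat.

Request:
play_rows --moves '[[[0,0,0,0,0,0],[0,0,0,0,0,0],[0,0,0,0,0,0],[0,0,0,0,0,0],[0,0,0,0,0,0]]]' --fingers 0.9

```text
time_s: 14.5
position: [0.4886, -0.4208, 0.0607]
tcp_rot: [[0.151, 0.989, -0.0], [0.989, -0.151, 0.0], [0.0, -0.0, -1.0]]
force: [0.1, 0.2, -0.9]
opening: 0.712
grasp_force: 0.0
```

Request:
play_rows --moves '[[[0,0,0,0,0,0],[0,0,0,0,0,0],[0,0,0,0,0,0],[0,0,0,0,0,0]]]'

```text
time_s: 14.9
position: [0.4886, -0.4209, 0.061]
tcp_rot: [[0.151, 0.989, 0.0], [0.989, -0.151, -0.0], [-0.0, 0.0, -1.0]]
force: [-0.8, -0.3, 0.7]
opening: 0.938
grasp_force: 0.0
```

Request:
play_rows --moves '[[[0,0,-10,0,0,0],[0,0,-25,0,0,0],[0,0,-35,0,0,0],[0,0,-35,0,0,0],[0,0,-35,0,0,0]]]'

```text
time_s: 15.4
position: [0.4885, -0.4208, 0.2031]
tcp_rot: [[0.151, 0.989, 0.0], [0.989, -0.151, -0.0], [-0.0, 0.0, -1.0]]
force: [0.1, -0.4, 0.0]
opening: 0.951
grasp_force: 0.0
```

Request:
play_rows --moves '[[[0,0,-15,0,0,0],[0,0,0,0,0,0],[0,0,0,0,0,0],[0,0,0,0,0,0],[0,0,0,0,0,0]]]'

```text
time_s: 15.9
position: [0.488, -0.4202, 0.2143]
tcp_rot: [[0.151, 0.989, -0.002], [0.989, -0.151, 0.003], [0.002, -0.002, -1.0]]
force: [0.3, 0.5, 0.1]
opening: 0.953
grasp_force: 0.0
```

```bash
python3 - <<'E'
from h import *
s=bot.capture("side")
print(proj(s,[.4886,-.421,.0395]))
for q in("long_battery_center","short_battery_center"):
  for d in bot.pinpoint(s,q):print(q,d)
cv2.imwrite("pics/s6.png",cv2.resize(s["image"][140:320,200:400],None,fx=3,fy=3,interpolation=cv2.INTER_CUBIC))
E
```

```text
[np.float64(285.40949561374424), np.float64(267.3064178298731)]
long_battery_center {'centre': [288.0, 264.7], 'confidence': 0.83}
long_battery_center {'centre': [216.6, 160.8], 'confidence': 0.8}
short_battery_center {'centre': [285.6, 194.0], 'confidence': 0.62}
```

View pics/s6.png

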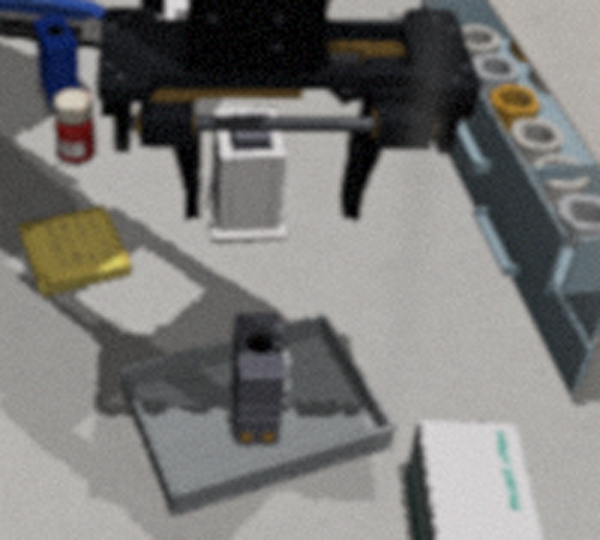

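The battery stands upright in the tray, at about (286,266) in the full image. The short battery is still latched and the gripper is clear.

```bash
python3 -c "
from rig import bot
print(bot.hand_in())"
```

```text
the job is handed in; nothing more can be done
None
```

I pushed the long battery down to unlatch it, pulled it out and stood it upright in the steel tray; the short battery stayed latched, and I handed the job in at about 16 s (no verdict was returned).

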